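Stopper a turned flask on the carving stand

ROBOT

A 7-joint arm with a two-finger parallel gripper is mounted at the origin on the work surface. World frame = base frame: x ahead of the robot, y to its left, z up, the work surface at z = 0. Lengths are in m, angles in rad, forces in N, time in s.
With the tool pointing down it reaches from about 0.425 to 0.875 m from the base axis. Payload 4.7 kg.
Tool frame: the origin (TCP) lies on the centre line of the jaws, within the pads' length; the fingertips stand ahead of it and the grasp point (between the pads) lies 2 mm behind it (nose_length is the z of the fingertips in the tool frame, in m); z points along the fingers, y is the line along which they close (so a half turn about z gives the same grasp; the last joint's range is limited). The gripper opens to 87 mm and grips with 3 to 60 N. Pads are 19 mm wide; open, the fingers measure 117 mm over their backs; the gripper's body (75 mm by 190 mm) begins 51 mm behind the grasp point.
Start: joints at [1.253, 0.321, -0.07, 1.45, 0.023, 1.371, -0.057], TCP at [0.212, -0.615, 0.24] pointing down, gripper open.
Joint ranges: [-2.86, 2.86], [-0.3, 2.09], [-1.38, 1.24], [0.06, 2.45], [-1.56, 4.7], [0.09, 2.05], [-2.69, 2.69]. Speed limits (rad/s): [2.57, 2.57, 3.14, 3.14, 3.14, 3.14, 3.14].

INTERFACE

Orientations are given as a rotation vector (axis times angle).
In Python, from bench import * gives the robot as it stands.
- The arm moves only by the tool send_rows, never from a script. Its arguments are lists of equal length, an entry for each row: "xyz": the shift along the tool's x, y, z in mm, a list of three; "dr": the turn, a rotation vector about the tool's x, y, z in rad, a list of three. A call has exactly 10 rows; each row is the pose to reach, as a shift and turn from the pose commanded when the call began, along the tool's axes at that moment; what a row does not reach only later rows make up. A row lasts 1/12 s, in which the tool goes at most 41.7 mm and 7.16 degrees, less where a joint would pass 70% of its speed; a pose out of reach is approached as far as the arm can. A call with a gripper value outside its range is refused whole. "jaw" is the finger opening in mm, from 0 to 87, set as the call begins (left out, the last holds). The fingers move at their own pace and stop on an object; "grip_force" is the grip in N (left out, the last holds). Time passes only in rows, so rows that repeat a pose let the fingers close, or fill a call up. It gives the time, the measured TCP pose, the force, the opening and the grip force at its end, in the units of the state.
- get_state(): the state, without advancing time (a new reading comes with each control period).
- get_image(name): name is "scene" or "top" or "wrist"; returns the picture (384x512x3 uint8, red, green, blue); there is no depth.
- calibration(name): a dict with "vfov" (degrees; the focal length in pixels is half the picture's height over the tangent of half this angle, whatever the lens; pixels are square), "cx", "cy" (the principal point, pixels), "rvec" (rotation vector, rad) and "tvec" (3), from world to camera coordinates, as OpenCV has them; the wrist camera has in their place "hand_eye" (4x4, takes a point from camera to tool coordinates, whose origin is the TCP and whose axes are the flange's). Camera axes: x right, y down, z forward; pixel columns grow to the right and rows downward; lengths in m; the calibration is good to about 2 mm. A picture is of the moment at which its call begins: read the wrist's pose just before it. calibration takes no time and is no camera call.
- close_job(): hands the job in; it is judged then, once.
The state is a dict: "time": time; "joint_positions": joint angles; "qd": joint speeds; "joint_torque": joint torques, N m; "position": TCP position; "tool_rot": TCP orientation; "ft_force": force on the tool from outside, world axes, zero at the start; "torque": the same for the moment, N m; "grip_width": opening from 0.0 (shut) to 1.0 (fully open); "grip_force": force on a finger pad.
Only numpy, scipy, OpenCV 4.12 (cv2) and the standard library are available. Lean on these libraries where they do the work, as an engineer would, in place of code of your own. Each camera call takes 0.05 s, during which the arm holds its last target. There are 200 camera calls.

TASK

Put the dark turned stopper that lies on the bench into the neck of the pale wooden flask, which leans towards you in the chuck of the carving stand and sits a little out of true there, so feel for its mouth. Slide the stopper in and, holding it, give it a firm push of about 20 N along the neck, so that it wedges tight with its collar down on the rim, then let go of it. Do not force it much harder, as the neck is thin and the chuck must not be swung on its stand, and leave the other things on the bench alone.

Things in the scene. Friction and masses are not known exactly. Their poses are not given: they have to be found in the camera images.
- stopper: dark turned stopper, 90 mm long, ~50 g, lying loose on its side, nose roughly away from the robot, axis 15 mm up. Origin: on its axis, mid-handle; x runs from handle to nose. Along x: straight round handle, 30 mm diameter, -26.5 to 26.5 mm; collar, 33 mm diameter, to 31.5; tapered plug, diameter 25 mm at the collar, 22 at 61.5, bevelled to 19 at the nose, 63.5. Can roll
- stopper_seat (a point): point on the stopper's axis in the collar's face that meets the rim, 31.5 mm from mid-handle towards the nose; same axes as the stopper. The plug slides in loosely, then wedges all round with the collar about 2 mm off the rim; a push of 10 N along the neck takes it to within 1.5 mm, 20 N to within 1 mm, and there it stays. A grip of 45 N holds it for that push
- stand: dark steel carving stand bolted to the bench: foot plate 140 x 120 x 12 mm, post, fork. Origin: centre of the underside. The chuck leans 37 to 50 degrees from upright to the stand's own -x, about a level swivel axis 105 mm above the bench; its clamp holds 4 N m: a push along the neck cannot turn it, about 20 N sideways at the rim does
- bowl: small open wooden bowl, 94 mm in diameter, 44 mm high; origin at the centre of its underside, z up
- wax_tin: round tin with a green lid, 79 mm in diameter, 43 mm high; origin at the centre of its underside, z up
- lidded_box: small round pale wooden box with a dark knobbed lid, 70 mm in diameter, 68 mm high; origin at the centre of its underside, z up
- mouth_if_true (a point): where the centre of the flask's mouth (rim plane) would be if the flask ran true, 190 mm from the swivel on the chuck's axis; z points out of the neck, away from the chuck. Really the flask is tilted in the jaws by up to 3.6 degrees, any way, about the centre of its foot, 130 mm below the rim: the mouth lies up to 8 mm off this point sideways, to be found by eye or touch
- chuck: steel chuck, 76 mm in diameter, with the pale turned flask in its jaws; origin on the swivel axis, z along the chuck's axis to the flask. Flask: rim 41 mm outside, flat; round bore 24.8 mm at the rim, narrowing to 20.5 at 43 mm depth, the plug's taper; neck 35 mm thick, belly 80 mm across at 82 mm below the rim, foot 130 mm below.

How it is judged:
By the outcome, as a careful person would: the job done as asked, in the order asked, and still so for the second after the job is handed in, with the robot touching nothing.
It also fails if it takes over 72 s, if anything falls off the work surface, if the arm or the gripper's body presses on something with over 40 N, if the wrist force passes 120 N, or if a joint passes its speed limit or range.

## Working session

There is one attempt and no reset: what is moved stays moved. The work goes in short steps, Python scripts to look and compute and a tool call to move; the robot and the scene stay as the last step left them, time stands still between calls to the robot, and variables do not carry over. Pictures are saved under pics/ and viewed, at most 10 in all, crops included, and the job is handed in when it is done.

Besides the shell and the picture viewer there is one more tool, called after "Call:" by a JSON object that holds its "api" and its "payload". send_rows: Moves the arm, as the interface text tells. Its arguments: {"type":"object","properties":{"xyz":{"type":"array"},"dr":{"type":"array"},"jaw":{"type":"number"},"grip_force":{"type":"number"}},"required":["xyz","dr"]}

```bash
mkdir -p pics; ls; python3 - <<'E'
from bench import *
import cv2,numpy as np
s=get_state();print(s)
a=get_image("scene");b=get_image("top");
for n in("scene","top","wrist"):print(n,calibration(n))
cv2.imwrite("pics/s.png",a[:,:,::-1]);cv2.imwrite("pics/t.png",b[:,:,::-1])
E
```

```text
pics
{'time': 0.0, 'joint_positions': array([ 1.25310415,  0.32183621, -0.07006891,  1.45167424,  0.02260853,
        1.37079545, -0.05689208]), 'qd': array([ 0.00111898, -0.00027998,  0.00070751,  0.00034933, -0.00039261,
        0.00052895, -0.0001489 ]), 'joint_torque': array([-4.98379013e-04, -4.91291034e+01, -4.04067300e-01, -3.12537825e+01,
       -6.39946223e-02,  4.35722864e-02,  1.47108813e-04]), 'position': array([ 0.21150208, -0.61407621,  0.23845317]), 'tool_rot': array([-3.09660174e+00, -5.18519360e-01,  6.71313022e-04]), 'ft_force': array([-0.32651317, -0.42615556,  0.21576912]), 'torque': array([-0.01061035, -0.05966582,  0.02004017]), 'grip_force': 0.0, 'grip_width': 1.0017163614076954}
scene {'vfov': 43.601751762389995, 'cx': 255.69592756964062, 'cy': 191.4364465073143, 'rvec': array([ 2.12010002,  1.07267331, -0.44193554]), 'tvec': array([-0.3893139, -0.1937655,  1.9010492])}
top {'vfov': 42.679932367026396, 'cx': 254.82728693167655, 'cy': 190.36959298002617, 'rvec': array([ 2.0766808 , -2.15079439,  0.22692288]), 'tvec': array([0.06774363, 0.6138716 , 1.39982025])}
wrist {'vfov': 71.23147620317775, 'cx': 255.14404655192683, 'cy': 193.33417501604703, 'hand_eye': array([[ 1.20379497e-03, -9.58002379e-01, -2.86757725e-01,
         7.89670458e-02],
       [ 9.99998999e-01,  9.40044530e-04,  1.05743922e-03,
        -6.59056698e-06],
       [-7.43464260e-04, -2.86758711e-01,  9.58002552e-01,
        -1.44887028e-01],
       [ 0.00000000e+00,  0.00000000e+00,  0.00000000e+00,
         1.00000000e+00]])}
```

```bash
python3 -c "
import cv2,numpy as np
a=cv2.imread('pics/s.png');b=cv2.imread('pics/t.png')
cv2.imwrite('pics/t2.png',cv2.resize(b,(800,600),interpolation=cv2.INTER_CUBIC));cv2.imwrite('pics/s2.png',cv2.resize(a,(800,600),interpolation=cv2.INTER_CUBIC))"
```

```text
(no output)
```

View pics/t2.png

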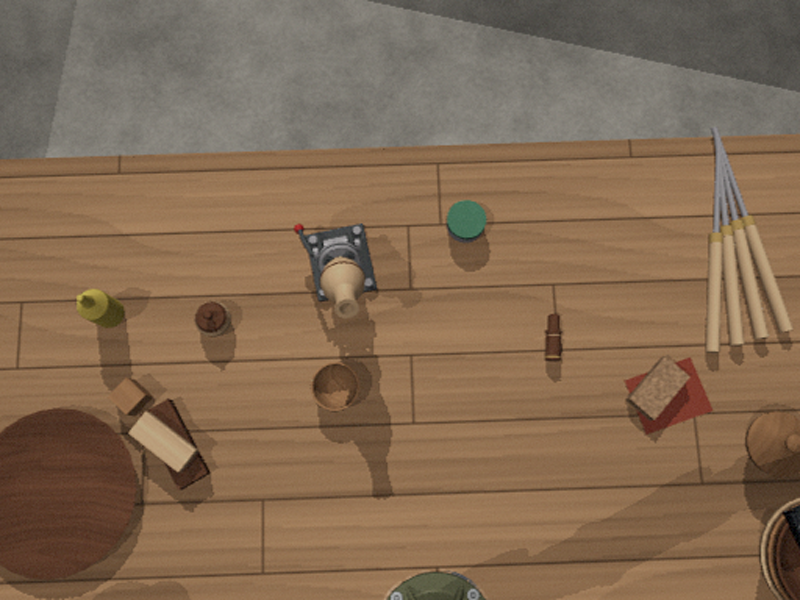

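View pics/s2.png

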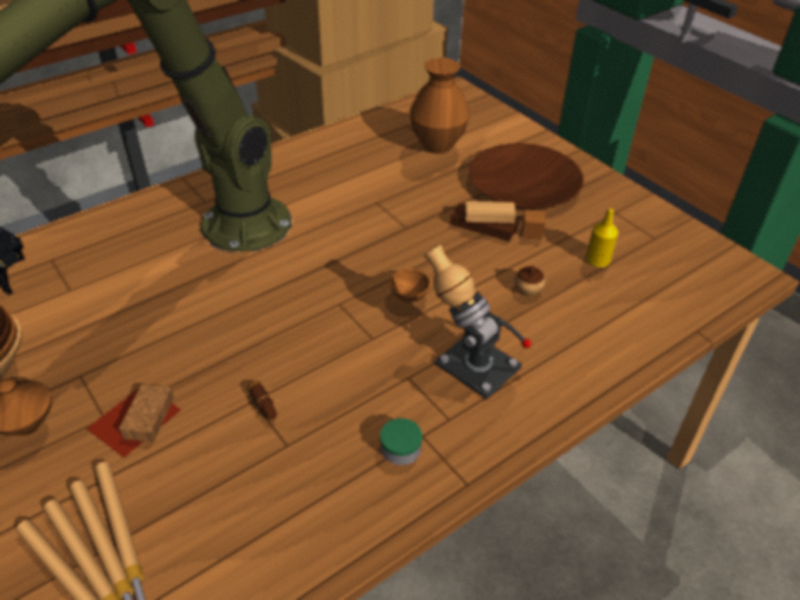

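```bash
cat > h.py <<'E'
import numpy as np,cv2
from scipy.spatial.transform import Rotation as Ro
from scipy.optimize import least_squares
import bench
def cam(n,st=None):
    c=bench.calibration(n);f=192/np.tan(np.radians(c["vfov"]/2))
    K=np.array([[f,0,c["cx"]],[0,f,c["cy"]],[0,0,1]])
    if n=="wrist":
        T=np.eye(4);T[:3,:3]=Ro.from_rotvec(st["tool_rot"]).as_matrix();T[:3,3]=st["position"]
        T=np.linalg.inv(T@c["hand_eye"]);return K,T[:3,:3],T[:3,3]
    return K,Ro.from_rotvec(c["rvec"]).as_matrix(),np.array(c["tvec"])
def proj(C,X):
    K,R,t=C;x=(np.atleast_2d(X)@R.T+t)@K.T;return x[:,:2]/x[:,2:]
def ray(C,px):
    K,R,t=C;d=R.T@np.linalg.solve(K,[*px,1]);return -R.T@t,d/np.linalg.norm(d)
def atz(C,px,z):
    o,d=ray(C,px);return o+d*(z-o[2])/d[2]
def tri(obs):
    A=0;b=0
    for C,px in obs:
        o,d=ray(C,px);P=np.eye(3)-np.outer(d,d);A=A+P;b=b+P@o
    return np.linalg.solve(A,b)
def move(st,p,R):
    """shift (mm) and turn in tool axes from state st to pose p,R"""
    R0=Ro.from_rotvec(st["tool_rot"])
    return R0.inv().apply(np.array(p)-st["position"])*1e3,(R0.inv()*Ro.from_matrix(R)).as_rotvec()
def toolR(pitch,yaw):
    """tool z forward-tilted by pitch from down, tool x ahead along yaw"""
    return (Ro.from_euler('z',yaw)*Ro.from_euler('y',-pitch)*Ro.from_euler('x',np.pi)).as_matrix()
E
python3 - <<'E'
from h import *
np.set_printoptions(precision=4,suppress=True)
T=cam("top");S=cam("scene");k=.64
q=lambda a,b:(a*k,b*k)
print("stopper nose,tail",atz(T,q(554,315),.015),atz(T,q(553,360),.015))
print("stopper scene",atz(S,q(254,383),.015),atz(S,q(270,417),.015))
m=tri([(T,q(346,308)),(S,q(436,253))]);print("mouth",m,proj(T,m)/k,proj(S,m)/k)
for c in [(308,235),(362,224),(377,290),(318,303)]:print("plateT",atz(T,q(*c),.012))
for c in [(437,366),(477,337),(522,364),(488,395)]:print("plateS",atz(S,q(*c),.012))
for n,c,z in[("bowl",(335,386),.03),("tin",(467,221),.043),("box",(211,318),.05)]:print(n,atz(T,q(*c),z))
print([n for n in dir(bench) if not n.startswith('__')], getattr(bench,'nose_length',None))
E
```

```text
stopper nose,tail [ 0.5804 -0.2588  0.015 ] [ 0.4919 -0.25    0.015 ]
stopper scene [ 0.4902 -0.2431  0.015 ] [ 0.5832 -0.2594  0.015 ]
mouth [0.5706 0.1407 0.22  ] [[343.5381 306.4513]] [[433.5341 253.3696]]
plateT [0.7614 0.2223 0.012 ]
plateT [0.7807 0.1132 0.012 ]
plateT [0.6434 0.087  0.012 ]
plateT [0.6212 0.2041 0.012 ]
plateS [0.6685 0.0838 0.012 ]
plateS [0.6546 0.2048 0.012 ]
plateS [0.7677 0.2298 0.012 ]
plateS [0.7879 0.1181 0.012 ]
bowl [0.455  0.1722 0.03  ]
tin [ 0.77   -0.0954  0.043 ]
box [0.5912 0.4054 0.05  ]
['MotionError', 'calibration', 'close_job', 'get_image', 'get_state', 'nose_length'] 0.017
```

```bash
python3 - <<'E'
from h import *
np.set_printoptions(precision=3,suppress=True)
s=bench.get_state();R=toolR(np.radians(40),np.radians(-8))
p=np.array([.518,-.251,.015])-R[:,2]*.13
print(p,R,*move(s,p,R))
E
```

```text
[ 0.435 -0.239  0.115] [[ 0.759 -0.139  0.637]
 [-0.107 -0.99  -0.089]
 [ 0.643  0.    -0.766]] [ 333.608 -281.227  124.438] [-0.166  0.685  0.451]
```

Call:
{"api": "send_rows", "payload": {"xyz": [[334,-281,124],[334,-281,124],[334,-281,124],[334,-281,124],[334,-281,124],[334,-281,124],[334,-281,124],[334,-281,124],[334,-281,124],[334,-281,124]], "dr": [[-0.166,0.685,0.451],[-0.166,0.685,0.451],[-0.166,0.685,0.451],[-0.166,0.685,0.451],[-0.166,0.685,0.451],[-0.166,0.685,0.451],[-0.166,0.685,0.451],[-0.166,0.685,0.451],[-0.166,0.685,0.451],[-0.166,0.685,0.451]], "jaw": 70}}

```text
time: 0.93
position: [0.4171, -0.2692, 0.1247]
tool_rot: [2.899, -0.204, 1.055]
ft_force: [1.9, 0.5, -0.3]
grip_width: 0.803
grip_force: 0.0
```

Call:
{"api": "send_rows", "payload": {"xyz": [[0,0,0],[0,0,0],[0,0,0],[0,0,0],[0,0,0],[0,0,0],[0,0,0],[0,0,0],[0,0,0],[0,0,0]], "dr": [[0,0,0],[0,0,0],[0,0,0],[0,0,0],[0,0,0],[0,0,0],[0,0,0],[0,0,0],[0,0,0],[0,0,0]]}}

```text
time: 1.77
position: [0.4176, -0.2709, 0.1257]
tool_rot: [2.9, -0.202, 1.056]
ft_force: [1.1, -0.6, 0.1]
grip_width: 0.803
grip_force: 0.0
```

```bash
python3 - <<'E'
from h import *
np.set_printoptions(precision=3,suppress=True)
s=bench.get_state();im=bench.get_image("wrist");np.save("w1.npy",s,allow_pickle=True)
cv2.imwrite("pics/w1.png",im[:,:,::-1])
W=cam("wrist",s);print(proj(W,[[.518,-.251,.015],[.58,-.259,.015],[.491,-.248,.015]]))
R=toolR(np.radians(40),np.radians(-8))
p=np.array([.518,-.251,.015])-R[:,2]*.13
print(*move(s,p,R))
E
```

```text
[[225.101 183.585]
 [226.874 137.164]
 [224.679 206.222]]
[  2.963 -33.651  16.9  ] [ 0.001 -0.     0.001]
```

View pics/w1.png

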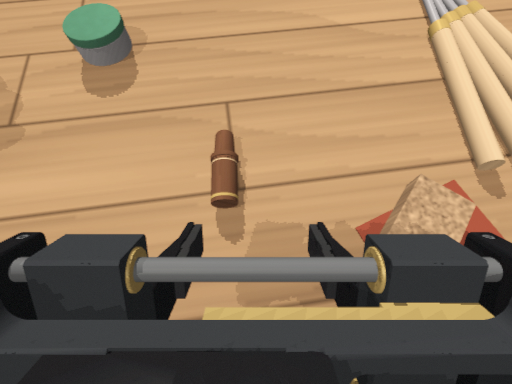

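```bash
python3 - <<'E'
from h import *
from scipy.spatial import ConvexHull
np.set_printoptions(precision=4,suppress=True)
s=np.load("w1.npy",allow_pickle=True).item();W=cam("wrist",s)
im=cv2.imread("pics/w1.png");hsv=cv2.cvtColor(im,cv2.COLOR_BGR2HSV)[120:215,200:250]
m=((hsv[...,2]<125)).astype(np.uint8)
n,l,st,c=cv2.connectedComponentsWithStats(m);i=1+np.argmax(st[1:,4]);print(st[i])
m=(l==i);m=cv2.morphologyEx(m.astype(np.uint8),cv2.MORPH_CLOSE,np.ones((3,3)))
a=np.linspace(0,2*np.pi,24)
pr=[(-26.5,15),(26.5,15),(26.5,16.5),(31.5,16.5),(31.5,12.5),(61.5,11),(63.5,9.5)]
def sil(x):
    out=np.zeros((95*4,50*4),np.uint8)
    R=Ro.from_euler('z',x[2]).as_matrix()
    for (x0,r0),(x1,r1) in zip(pr,pr[1:]):
        P=np.vstack([np.c_[np.full(24,X),r*np.cos(a),r*np.sin(a)] for X,r in((x0,r0),(x1,r1))])/1e3@R.T+[x[0],x[1],.015]
        q=(proj(W,P)-[200,120])*4+1.5
        cv2.fillConvexPoly(out,cv2.convexHull(q.astype(np.float32)).round().astype(np.int32),255)
    return cv2.resize(out,(50,95),interpolation=cv2.INTER_AREA)/255.
from scipy.optimize import minimize
r=minimize(lambda x:np.abs(sil(x)-m).sum(),[.518,-.251,-.12],method='Nelder-Mead',options=dict(initial_simplex=[[.518,-.251,-.12],[.525,-.251,-.12],[.518,-.256,-.12],[.518,-.251,-.2]]))
print(r.x,np.degrees(r.x[2]),r.fun,m.sum())
R=toolR(np.radians(40),r.x[2])
for d in (.06,.009):print(*move(s,np.array([*r.x[:2],.015])-R[:,2]*d,R))
E
```

```text
[ 11  11  35  77 797]
[ 0.5204 -0.2527 -0.0759] -4.34983754085744 1141.9058823529413 823
[  5.0002 -29.9622  88.6423] [ 0.0421 -0.0004 -0.0477]
[  4.9306 -32.1081 139.5971] [ 0.0421 -0.0004 -0.0477]
```

```bash
python3 - <<'E'
from h import *
from scipy.optimize import minimize
np.set_printoptions(precision=4,suppress=True)
s=np.load("w1.npy",allow_pickle=True).item();W=cam("wrist",s)
im=cv2.imread("pics/w1.png")
g=np.full(im.shape[:2],0,np.uint8);g[125:212,205:245]=3;g[140:198,218:232]=1
cv2.grabCut(im,g,None,np.zeros((1,65)),np.zeros((1,65)),5,cv2.GC_INIT_WITH_MASK)
m=((g==1)|(g==3))[120:215,200:250].astype(float)
ys,xs=np.nonzero(m);print(xs.min()+200,xs.max()+200,ys.min()+120,ys.max()+120,m.sum())
for y in (140,165,180,190):x=np.nonzero(m[y-120])[0]+200;print(y,x.min(),x.max())
a=np.linspace(0,2*np.pi,24)
pr=[(-26.5,15),(26.5,15),(26.5,16.5),(31.5,16.5),(31.5,12.5),(61.5,11),(63.5,9.5)]
def sil(x):
    out=np.zeros((95*4,50*4),np.uint8);R=Ro.from_euler('z',x[2]).as_matrix()
    for (x0,r0),(x1,r1) in zip(pr,pr[1:]):
        P=np.vstack([np.c_[np.full(24,X),r*np.cos(a),r*np.sin(a)] for X,r in((x0,r0),(x1,r1))])/1e3@R.T+[x[0],x[1],.015]
        q=(proj(W,P)-[200,120])*4+1.5
        cv2.fillConvexPoly(out,cv2.convexHull(q.astype(np.float32)).round().astype(np.int32),255)
    return cv2.resize(out,(50,95),interpolation=cv2.INTER_AREA)/255.
r=minimize(lambda x:np.abs(sil(x)-m).sum(),[.518,-.251,-.12],method='Nelder-Mead',options=dict(initial_simplex=[[.518,-.251,-.12],[.525,-.251,-.12],[.518,-.256,-.12],[.518,-.251,-.2]]))
print(r.x,np.degrees(r.x[2]),r.fun,sil(r.x).sum())
R=toolR(np.radians(40),r.x[2])
for d in (.06,.009):print(*move(s,np.array([*r.x[:2],.015])-R[:,2]*d,R))
E
```

```text
211 244 130 207 2124.0
140 215 233
165 211 240
180 211 243
190 211 244
[ 0.5213 -0.2515 -0.0732] -4.19194813948012 268.29019607843134 1895.113725490196
[  5.5514 -31.0909  89.1029] [ 0.0439 -0.0004 -0.0498]
[  5.4774 -33.3269 140.0538] [ 0.0439 -0.0004 -0.0498]
```

Call:
{"api": "send_rows", "payload": {"xyz": [[5,-30,45],[5,-31,89],[5,-31,89],[5,-32,100],[5,-32,110],[5,-32,120],[5,-33,130],[5,-33,135],[5,-33,135],[5,-33,135]], "dr": [[0.03,0,-0.04],[0.037,0,-0.043],[0.037,0,-0.043],[0.037,0,-0.043],[0.037,0,-0.043],[0.037,0,-0.043],[0.037,0,-0.043],[0.037,0,-0.043],[0.037,0,-0.043],[0.037,0,-0.043]]}}

```text
time: 2.65
position: [0.5119, -0.2507, 0.0252]
tool_rot: [2.923, -0.121, 1.064]
ft_force: [-0.7, 0.6, 0.4]
grip_width: 0.807
grip_force: 0.0
```

```bash
python3 - <<'E'
from h import *
np.set_printoptions(precision=4,suppress=True)
s=bench.get_state();print(s["position"],s["ft_force"])
R=toolR(np.radians(40),np.radians(-4.8))
print(*move(s,np.array([.521,-.251,.015])-R[:,2]*.009,R),s["position"][2]+Ro.from_rotvec(s["tool_rot"]).apply([[-.0095,0,.017],[.0095,0,.017]])[:,2])
bench.get_image("wrist")
E
```

```text
[ 0.5119 -0.2507  0.0252] [-0.7222  0.6094  0.3944]
[ 0.4126 -0.4319  4.6712] [-0.0006  0.      0.0009] [0.0061 0.0183]
```

Call:
{"api": "send_rows", "payload": {"xyz": [[0,0,3],[0,0,4],[0,0,4],[0,0,4],[0,0,4],[0,0,4],[0,0,4],[0,0,4],[0,0,4],[0,0,4]], "dr": [[0,0,0],[0,0,0],[0,0,0],[0,0,0],[0,0,0],[0,0,0],[0,0,0],[0,0,0],[0,0,0],[0,0,0]]}}

```text
time: 3.53
position: [0.5145, -0.251, 0.0224]
tool_rot: [2.922, -0.12, 1.064]
ft_force: [-0.3, 0.2, 0.4]
grip_width: 0.804
grip_force: 0.0
```

Call:
{"api": "send_rows", "payload": {"xyz": [[0,0,0],[0,0,0],[0,0,0],[0,0,0],[0,0,0],[0,0,0],[0,0,0],[0,0,0],[0,0,0],[0,0,0]], "dr": [[0,0,0],[0,0,0],[0,0,0],[0,0,0],[0,0,0],[0,0,0],[0,0,0],[0,0,0],[0,0,0],[0,0,0]], "jaw": 20, "grip_force": 48}}

```text
time: 4.37
position: [0.5145, -0.251, 0.0224]
tool_rot: [2.922, -0.12, 1.064]
ft_force: [-0.3, 0.1, -1.3]
grip_width: 0.328
grip_force: 48.0
```

```bash
python3 - <<'E'
from h import *
np.set_printoptions(precision=3,suppress=True)
s=bench.get_state();R=toolR(np.radians(40),np.radians(9))
for p in ([.515,-.25,.13],[.51,.078,.285]):print(*move(s,p,R))
s2=dict(s);s2["tool_rot"]=Ro.from_matrix(R).as_rotvec();s2["position"]=np.array([.51,.078,.285])
W=cam("wrist",s2);nose=s2["position"]+R@[.9/100*0,0,.009]+np.array([np.cos(.157),np.sin(.157),0])*.0635
print(proj(W,[[.571,.141,.22],nose,[.7,.158,.105]]), move(s2,[.50,.195,.285],R))
E
```

```text
[ 69.489  -0.915 -82.146] [ 0.155 -0.    -0.183]
[ 144.873 -327.227 -221.687] [ 0.155 -0.    -0.183]
[[198.419 188.251]
 [255.232 156.354]
 [222.664 141.479]] (array([   6.455, -117.124,    5.416]), array([-0.,  0., -0.]))
```

Call:
{"api": "send_rows", "payload": {"xyz": [[17,0,-20],[34,0,-41],[52,0,-61],[70,-1,-82],[80,-35,-95],[88,-70,-115],[96,-105,-130],[104,-140,-145],[112,-175,-160],[120,-210,-175]], "dr": [[0,0,0],[0,0,0],[0,0,0],[0,0,0],[0.03,0,-0.03],[0.05,0,-0.06],[0.08,0,-0.09],[0.1,0,-0.12],[0.13,0,-0.15],[0.155,0,-0.183]]}}

```text
time: 5.2
position: [0.5209, -0.0947, 0.2055]
tool_rot: [-2.902, -0.201, -1.051]
ft_force: [-0.2, 0.5, -0.4]
grip_width: 0.33
grip_force: 48.0
```

```bash
python3 - <<'E'
from h import *
np.set_printoptions(precision=3,suppress=True)
s=bench.get_state();R=toolR(np.radians(40),np.radians(9));print(s["grip_width"],s["ft_force"])
print(*move(s,[.51,.078,.285],R))
E
```

```text
0.3302367873863979 [-0.167  0.466 -0.376]
[  60.776 -172.732  -52.486] [ 0.01   0.003 -0.015]
```

Call:
{"api": "send_rows", "payload": {"xyz": [[20,-25,-17],[40,-60,-35],[60,-95,-52],[61,-130,-52],[61,-160,-52],[61,-173,-52],[61,-173,-52],[61,-173,-52],[61,-173,-52],[61,-173,-52]], "dr": [[0.01,0,-0.01],[0.01,0,-0.01],[0.01,0,-0.01],[0.01,0,-0.01],[0.01,0,-0.01],[0.01,0,-0.01],[0.01,0,-0.01],[0.01,0,-0.01],[0.01,0,-0.01],[0.01,0,-0.01]]}}

```text
time: 6.03
position: [0.5514, 0.0863, 0.2289]
tool_rot: [-2.904, -0.221, -0.986]
ft_force: [1.0, -1.1, -0.3]
grip_width: 0.338
grip_force: 48.0
```

```bash
python3 - <<'E'
from h import *
np.set_printoptions(precision=4,suppress=True)
s=bench.get_state();im=bench.get_image("wrist");np.save("w2.npy",s,allow_pickle=True)
cv2.imwrite("pics/w2.png",im[:,:,::-1]);print(s["position"],s["tool_rot"],s["qd"])
cv2.imwrite("pics/w2b.png",cv2.resize(im[:,:,::-1],(800,600),interpolation=cv2.INTER_CUBIC))
E
```

```text
[0.5514 0.0863 0.2289] [-2.904  -0.2206 -0.9855] [ 0.0302 -0.0019 -0.0296  0.002   0.0487 -0.0108 -0.0737]
```

View pics/w2b.png

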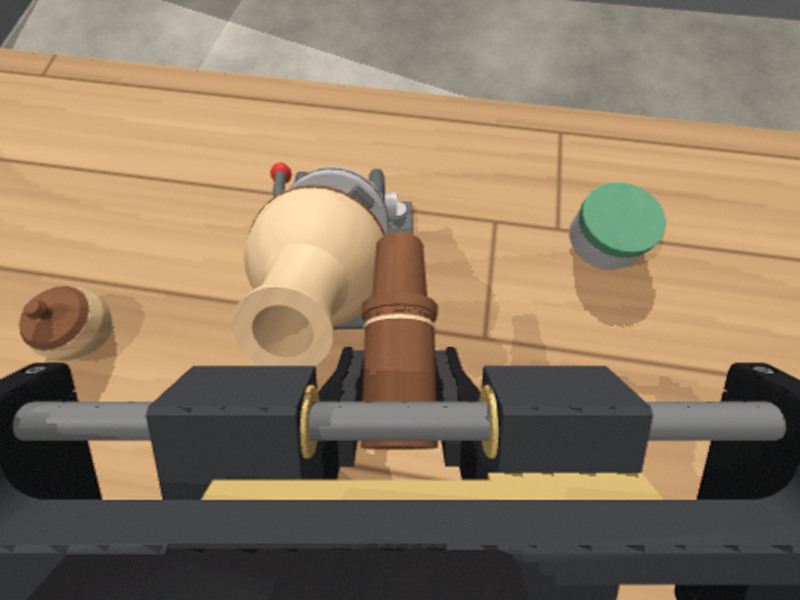

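```bash
python3 - <<'E'
from h import *
np.set_printoptions(precision=4,suppress=True)
s=bench.get_state();print(s["joint_positions"],s["joint_torque"],s["torque"],s["ft_force"])
# planar model
W=cam("wrist",s);print("cam pos",-W[1].T@W[2])
E
```

```text
[-0.3707 -0.3007  0.132   2.2447  0.138   0.5426 -1.7462] [ -0.6453 -15.9868  -1.3569 -33.1571   0.2986  -3.2065  -0.0926] [-0.1155  0.7726 -0.0177] [-0.3564 -0.1246 -0.2296]
cam pos [0.5265 0.0787 0.392 ]
```

Call:
{"api": "send_rows", "payload": {"xyz": [[0,0,0],[0,0,0],[0,0,0],[0,0,0],[0,0,0],[0,0,0],[0,0,0],[0,0,0],[0,0,0],[0,0,0]], "dr": [[0,0,0],[0,0,0],[0,0,0],[0,0,0],[0,0,0],[0,0,0],[0,0,0],[0,0,0],[0,0,0],[0,0,0]]}}

```text
time: 6.92
position: [0.5522, 0.0852, 0.2297]
tool_rot: [-2.904, -0.217, -0.988]
ft_force: [0.7, -0.8, -0.2]
grip_width: 0.333
grip_force: 48.0
```

```bash
python3 - <<'E'
from h import *
np.set_printoptions(precision=4,suppress=True)
s=bench.get_state();print(s["position"],s["joint_positions"]);im=bench.get_image("wrist");np.save("w3.npy",s,allow_pickle=True)
cv2.imwrite("pics/w3.png",im[:,:,::-1])
D=[np.load(f"w{i}.npy",allow_pickle=True).item() for i in(1,2,3)]
D.append(dict(joint_positions=np.array([1.25310415,0.32183621,-0.07,1.45167424,0.0226,1.37079545,-.057]),position=np.array([.2115,-.6141,.23845])))
def fk(q,k):
    a,b,c=q[1],q[1]+q[3],q[1]+q[3]+q[5]
    return np.array([k[1]*np.sin(a)+k[2]*np.sin(b)+k[3]*np.sin(c),k[0]+k[1]*np.cos(a)+k[2]*np.cos(b)+k[3]*np.cos(c)])
f=lambda k:np.concatenate([fk(d["joint_positions"],k)-[np.hypot(*d["position"][:2]),d["position"][2]] for d in D])
r=least_squares(f,[.33,.35,.35,.2]);print(r.x,r.fun)
k=r.x
for pitch in (-15,0,20,30,40):
  for R in(.45,.5,.55,.6):
    o=[]
    for z in(.2,.25,.3,.35):
      c=np.pi-np.radians(pitch);w=np.array([R-k[3]*np.sin(c),z-k[0]-k[3]*np.cos(c)]);d=np.hypot(*w)
      ce=(d*d-k[1]**2-k[2]**2)/(2*k[1]*k[2])
      if abs(ce)>1:o.append("x");continue
      q4=np.arccos(ce);q2=np.arctan2(w[0],w[1])-np.arctan2(k[2]*np.sin(q4),k[1]+k[2]*np.cos(q4));q6=c-q2-q4
      ok=-.3<q2<2.09 and .06<q4<2.45 and .09<q6<2.05
      o.append(("OK" if ok else "no")+"%.2f/%.2f/%.2f"%(q2,q4,q6))
    print(pitch,R,o)
E
```

```text
[0.5522 0.0852 0.2297] [-0.371  -0.3006  0.1329  2.244   0.1386  0.5424 -1.7466]
[0.3158 0.353  0.5463 0.2719] [-0.0427 -0.0483  0.0114  0.009   0.0113  0.009  -0.0035  0.0304]
-15 0.45 ['OK0.04/1.92/1.45', 'OK-0.01/1.87/1.54', 'OK-0.04/1.81/1.64', 'OK-0.07/1.74/1.73']
-15 0.5 ['OK0.18/1.77/1.46', 'OK0.13/1.72/1.55', 'OK0.10/1.67/1.64', 'OK0.08/1.60/1.73']
-15 0.55 ['OK0.31/1.61/1.48', 'OK0.27/1.57/1.57', 'OK0.24/1.51/1.66', 'OK0.22/1.44/1.74']
-15 0.6 ['OK0.44/1.45/1.51', 'OK0.41/1.40/1.60', 'OK0.38/1.34/1.68', 'OK0.36/1.27/1.77']
0 0.45 ['OK-0.18/2.10/1.21', 'OK-0.22/2.05/1.32', 'OK-0.26/1.98/1.41', 'OK-0.27/1.91/1.51']
0 0.5 ['OK-0.03/1.97/1.20', 'OK-0.07/1.92/1.30', 'OK-0.11/1.85/1.40', 'OK-0.13/1.78/1.49']
0 0.55 ['OK0.11/1.82/1.21', 'OK0.07/1.77/1.30', 'OK0.03/1.71/1.39', 'OK0.02/1.64/1.48']
0 0.6 ['OK0.25/1.67/1.22', 'OK0.20/1.62/1.31', 'OK0.17/1.56/1.40', 'OK0.16/1.49/1.49']
20 0.45 ['no-0.47/2.37/0.90', 'no-0.52/2.31/1.01', 'no-0.55/2.24/1.11', 'no-0.57/2.15/1.21']
20 0.5 ['OK-0.29/2.24/0.85', 'no-0.35/2.18/0.96', 'no-0.38/2.12/1.06', 'no-0.40/2.04/1.16']
20 0.55 ['OK-0.13/2
[... 204 characters left out ...]
2.44/0.85', 'no-0.71/2.37/0.96', 'no-0.72/2.28/1.05']
30 0.5 ['no-0.42/2.37/0.67', 'no-0.48/2.32/0.78', 'no-0.52/2.25/0.89', 'no-0.54/2.17/0.99']
30 0.55 ['OK-0.24/2.23/0.63', 'no-0.31/2.19/0.74', 'no-0.35/2.13/0.84', 'no-0.37/2.05/0.94']
30 0.6 ['OK-0.09/2.10/0.61', 'OK-0.15/2.05/0.71', 'OK-0.19/2.00/0.81', 'OK-0.22/1.93/0.91']
40 0.45 ['no-0.78/2.64/0.58', 'no-0.84/2.58/0.70', 'no-0.87/2.51/0.81', 'no-0.87/2.42/0.90']
40 0.5 ['no-0.53/2.50/0.47', 'no-0.60/2.45/0.60', 'no-0.65/2.38/0.71', 'no-0.67/2.31/0.81']
40 0.55 ['no-0.33/2.36/0.42', 'no-0.41/2.32/0.53', 'no-0.46/2.26/0.64', 'no-0.49/2.19/0.75']
40 0.6 ['OK-0.16/2.22/0.39', 'OK-0.24/2.18/0.50', 'OK-0.29/2.13/0.60', 'no-0.33/2.07/0.70']
```

```bash
python3 - <<'E'
from h import *
np.set_printoptions(precision=3,suppress=True)
s=bench.get_state();R=toolR(0,np.radians(9))
for p in ([.50,.085,.32],[.495,.2,.31]):print(*move(s,p,R))
E
```

```text
[  14.245   -9.519 -102.868] [-0.016 -0.657 -0.008]
[  17.076 -123.716  -85.518] [-0.016 -0.657 -0.008]
```

Call:
{"api": "send_rows", "payload": {"xyz": [[2,0,-25],[4,-2,-50],[7,-5,-75],[10,-7,-95],[14,-9,-103],[14,-10,-103],[15,-35,-98],[15,-65,-94],[16,-95,-90],[17,-124,-86]], "dr": [[0,-0.05,0],[0,-0.15,0],[0,-0.26,0],[0,-0.37,0],[-0.01,-0.48,0],[-0.016,-0.58,-0.008],[-0.016,-0.657,-0.008],[-0.016,-0.657,-0.008],[-0.016,-0.657,-0.008],[-0.016,-0.657,-0.008]]}}

```text
time: 7.8
position: [0.495, 0.2019, 0.3097]
tool_rot: [-3.131, -0.247, 0.001]
ft_force: [1.4, 0.1, -0.6]
grip_width: 0.332
grip_force: 48.0
```

Call:
{"api": "send_rows", "payload": {"xyz": [[0,0,0],[0,0,0],[0,0,0],[0,0,0],[0,0,0],[0,0,0],[0,0,0],[0,0,0],[0,0,0],[0,0,0]], "dr": [[0,0,0],[0,0,0],[0,0,0],[0,0,0],[0,0,0],[0,0,0],[0,0,0],[0,0,0],[0,0,0],[0,0,0]]}}

```text
time: 8.63
position: [0.4946, 0.2001, 0.3104]
tool_rot: [-3.132, -0.247, -0.0]
ft_force: [-0.3, -0.5, 0.0]
grip_width: 0.335
grip_force: 48.0
```

```bash
python3 - <<'E'
from h import *
np.set_printoptions(precision=4,suppress=True)
s=bench.get_state();im=bench.get_image("wrist");np.save("w4.npy",s,allow_pickle=True)
cv2.imwrite("pics/w4.png",im[:,:,::-1]);print(s["position"],Ro.from_rotvec(s["tool_rot"]).as_matrix(),s["joint_positions"])
cv2.imwrite("pics/w4b.png",cv2.resize(im[:,:,::-1],(800,600),interpolation=cv2.INTER_CUBIC))
E
```

```text
[0.4946 0.2001 0.3104] [[ 0.9877  0.1567  0.0002]
 [ 0.1567 -0.9877  0.0002]
 [ 0.0002 -0.0002 -1.    ]] [-0.2285  0.0562 -0.2145  1.622   0.0119  1.4645 -1.8574]
```

View pics/w4b.png

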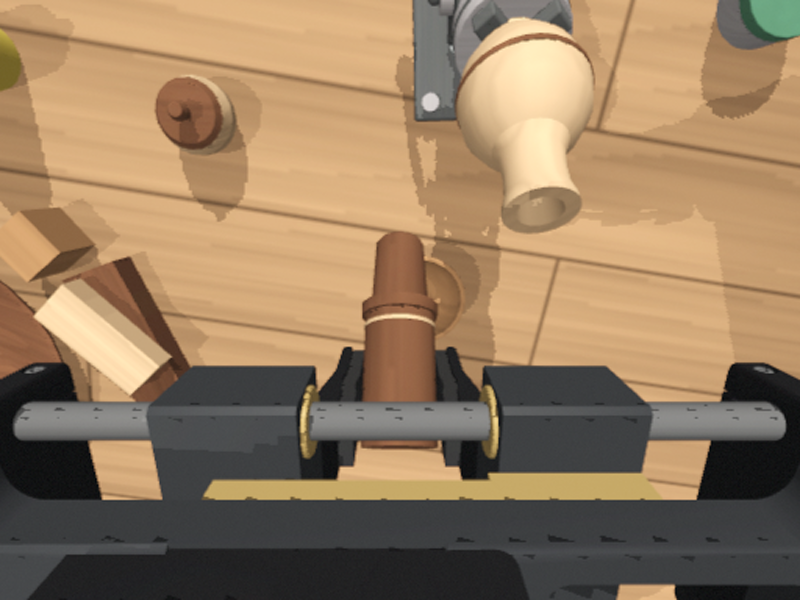

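```bash
python3 - <<'E'
from h import *
np.set_printoptions(precision=2,suppress=True)
D={i:np.load(f"w{i}.npy",allow_pickle=True).item() for i in(3,4)}
k=3.3
def crop(i,x0,x1,y0,y1):
    im=cv2.imread(f"pics/w{i}.png")[y0:y1,x0:x1];o=cv2.resize(im,None,fx=k,fy=k,interpolation=cv2.INTER_CUBIC)
    for x in range((x0+9)//10*10,x1,10):cv2.line(o,(int((x+.5-x0)*k),0),(int((x+.5-x0)*k),8 if x%50 else 20),(0,0,255),1)
    for y in range((y0+9)//10*10,y1,10):cv2.line(o,(0,int((y+.5-y0)*k)),(8 if y%50 else 20,int((y+.5-y0)*k)),(0,0,255),1)
    return cv2.copyMakeBorder(o,0,515-o.shape[0],0,0,cv2.BORDER_CONSTANT)
cv2.imwrite("pics/c.png",np.hstack([crop(3,140,250,100,240),crop(4,255,385,0,155)]))
# stopper predicted in w4 from tool-frame guess: axis dir (sin? ) x_st = cos40*tx + sin40*tz, mid at TCP+9mm tz
s=D[4];W=cam("wrist",s);R=Ro.from_rotvec(s["tool_rot"]).as_matrix()
for a in (36,40,44):
  u=np.array([np.cos(np.radians(a)),0,np.sin(np.radians(a))])
  pts=[np.array([0,0,.009])+u*x for x in(-.0265,0,.0265,.0315,.0635)]
  print(a,(proj(W,np.array(pts)@R.T+s["position"])*1.5625).tolist())
E
```

```text
36 [[398.15134480856267, 448.908992046532], [398.21295441973376, 379.75661158227473], [398.26851633974735, 317.3923317390754], [398.27839371908465, 306.305680144541], [398.33755476840633, 239.90163516536236]]
40 [[398.15225044742044, 448.7273563000089], [398.21295441973376, 379.75661158227473], [398.26659806543654, 318.80768101798276], [398.2760274452633, 308.09419186571733], [398.3318434512103, 244.677065265294]]
44 [[398.1534940994591, 448.17989280379925], [398.21295441973376, 379.75661158227473], [398.2644716322353, 320.4737704798577], [398.2734297199161, 310.16535387932066], [398.3258708890948, 249.8192802336824]]
```

View pics/c.png

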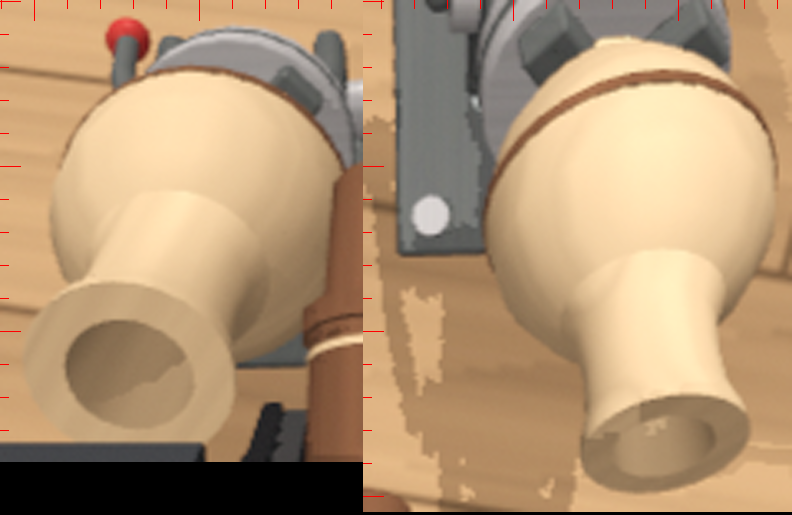

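```bash
cat > fit.py <<'E'
from h import *
np.set_printoptions(precision=4,suppress=True)
D={i:np.load(f"w{i}.npy",allow_pickle=True).item() for i in(3,4)}
C={i:cam("wrist",D[i]) for i in D}
c3=lambda L:[(3,(140+x/3.3-.5,100+y/3.3-.5)) for x,y in L]
c4=lambda L:[(4,(255+(x-363)/3.3-.5,y/3.3-.5)) for x,y in L]
outer=c3([(23,352),(130,281),(235,372),(205,443),(60,300),(205,315),(48,412)])+c4([(581,462),(632,493),(749,425),(690,394),(715,470),(628,409)])
inner=c3([(65,365),(120,319),(194,378),(150,429),(85,405),(175,340)])+c4([(612,450),(675,410),(716,435),(645,475)])
belly=c3([(52,215),(58,170)])+c4([(487,205),(777,165)])
neck=c3([(92,272)])+c4([(586,368),(719,325)])
def ax(x): return np.array([np.sin(x[3])*np.cos(x[4]),np.sin(x[3])*np.sin(x[4]),np.cos(x[3])])
def res(x,sep=False):
    m=x[:3];u=ax(x);o=[]
    for L,r in((outer,.0205),(inner,.0124)):
        for i,p in L:
            a,d=ray(C[i],p);q=a+d*((m-a)@u)/(d@u);o.append(np.linalg.norm(q-m)-r)
    for i,p in belly:
        a,d=ray(C[i],p);v=m-.082*u-a;o.append(.5*(np.linalg.norm(v-d*(v@d))-.040))
    for i,p in neck:
        a,d=ray(C[i],p);n=np.cross(d,u);n/=np.linalg.norm(n);o.append(.5*(abs((m-a)@n)-.0175))
    return np.array(o)*1e3
r=least_squares(res,[.571,.141,.22,.78,np.radians(189)],loss='soft_l1')
if __name__=="__main__":
    print(r.x,np.degrees(r.x[3:]),r.cost);print(res(r.x).round(1))
    print("sd mm/deg",(np.sqrt(np.diag(np.linalg.inv(r.jac.T@r.jac)))*[1e3,1e3,1e3,57.3,57.3]))
    S=cam("scene");T=cam("top");print(proj(S,r.x[:3])/.64,proj(T,r.x[:3])/.64)
    s=D[4];W=C[4];R=Ro.from_rotvec(s["tool_rot"]).as_matrix();a=np.linspace(0,6.28,48)
    for ang in(34,37,40,43,46):
        g=np.radians(ang);U=np.array([[np.cos(g),0,np.sin(g)],[0,1,0],[-np.sin(g),0,np.cos(g)]])
        def ring(x,rr):
            P=np.c_[np.full(48,x),rr*np.cos(a),rr*np.sin(a)]@U/1e3+[0,0,.009]
            q=proj(W,P@R.T+s["position"])*1.5625;return q[:,0].min(),q[:,0].max(),q[:,1].min(),q[:,1].max()
        print(ang,[tuple(np.round(ring(*t),0)) for t in((63.5,9.5),(61.5,11),(31.5,16.5),(26.5,16.5),(-26.5,15))])
E
python3 fit.py
```

```text
[0.5675 0.1361 0.2297 0.8685 3.2982] [ 49.7631 188.9721] 3.8293220553557705
[ 0.2  0.2 -0.5 -0.2 -0.6  0.1 -0.8 -0.4  0.7 -0.5 -0.5 -0.9 -1.1  0.3
  0.3 -0.4  0.3 -0.2 -0.   0.   2.   0.1  0.1  0.2 -0.  -0.3 -0.1 -0.3
 -0.7  0.2]
sd mm/deg [0.2589 0.333  0.7867 1.1236 0.9966]
[[430.9658 249.6264]] [[345.9083 307.0077]]
34 [(np.float64(377.0), np.float64(419.0), np.float64(228.0), np.float64(247.0)), (np.float64(374.0), np.float64(423.0), np.float64(230.0), np.float64(252.0)), (np.float64(360.0), np.float64(437.0), np.float64(293.0), np.float64(316.0)), (np.float64(359.0), np.float64(437.0), np.float64(306.0), np.float64(326.0)), (np.float64(359.0), np.float64(437.0), np.float64(448.0), np.float64(450.0))]
37 [(np.float64(378.0), np.float64(419.0), np.float64(231.0), np.float64(251.0)), (np.float64(374.0), np.float64(422.0), np.float64(233.0), np.float64(256.0)), (np.float64(360.0), np.float64(437.0), np.float64(293.0), np.float64(319.0)), (np.float64(360.0), np.float64(437.0), np.float64(305.0), np.float64(329.0)), (np.float64(359.0), np.float64(437.0), np.float64(448.0), np.float64(
[... 490 characters left out ...]
loat64(375.0), np.float64(422.0), np.float64(239.0), np.float64(264.0)), (np.float64(361.0), np.float64(436.0), np.float64(292.0), np.float64(324.0)), (np.float64(360.0), np.float64(436.0), np.float64(303.0), np.float64(334.0)), (np.float64(358.0), np.float64(438.0), np.float64(443.0), np.float64(453.0))]
46 [(np.float64(379.0), np.float64(418.0), np.float64(240.0), np.float64(264.0)), (np.float64(375.0), np.float64(421.0), np.float64(242.0), np.float64(269.0)), (np.float64(361.0), np.float64(436.0), np.float64(292.0), np.float64(328.0)), (np.float64(360.0), np.float64(436.0), np.float64(303.0), np.float64(337.0)), (np.float64(358.0), np.float64(438.0), np.float64(440.0), np.float64(455.0))]
```

```bash
cat > tgt.py <<'E'
from fit import *
import sys
s=bench.get_state()
u=ax(r.x);m=r.x[:3]
R=toolR(np.radians(40)-(np.pi/2-r.x[3]),r.x[4]-np.pi)
for g in map(float,sys.argv[1:]):   # gap of collar face to rim, mm
    mid=m+u*(.0315+g/1e3);sh,dr=move(s,mid-R@[.0005,0.0003,.009],R);print(g,sh,dr)
print("d in tool",Ro.from_rotvec(s["tool_rot"]).inv().apply(-u),"ft tool",Ro.from_rotvec(s["tool_rot"]).inv().apply(s["ft_force"]),"ft along u",s["ft_force"]@u)
E
python3 tgt.py 70 47
```

```text
70.0 [-16.      74.2729   6.0558] [-0.0001 -0.0043  0.0008]
47.0 [ 1.5549 74.2898 20.9159] [-0.0001 -0.0043  0.0008]
d in tool [0.7633 0.0007 0.6461] ft tool [ 0.5107  0.0272 -0.1839] ft along u -0.27094224045984433
```

Call:
{"api": "send_rows", "payload": {"xyz": [[-16,20,0],[-16,45,3],[-16,74,6],[-16,74,6],[-12,74,9],[-8,74,13],[-4,74,16],[0,74,20],[1.5,74,21],[1.5,74,21]], "dr": [[0,0,0],[0,0,0],[0,-0.004,0],[0,-0.004,0],[0,-0.004,0],[0,-0.004,0],[0,-0.004,0],[0,-0.004,0],[0,-0.004,0],[0,-0.004,0]]}}

```text
time: 9.52
position: [0.5078, 0.128, 0.2885]
tool_rot: [3.131, 0.249, -0.008]
ft_force: [-0.6, -0.6, 0.2]
grip_width: 0.329
grip_force: 48.0
```

```bash
python3 tgt.py 47 30 ; python3 - <<'E'
from h import *
im=bench.get_image("wrist")
cv2.imwrite("pics/w5.png",cv2.resize(im[80:240,180:340,::-1],None,fx=3.6,fy=3.6,interpolation=cv2.INTER_CUBIC))
E
```

```text
47.0 [-0.0836  0.9807 -0.9827] [-0.0002  0.0012  0.002 ]
30.0 [12.9524  1.0092  9.9289] [-0.0002  0.0012  0.002 ]
d in tool [0.7668 0.0017 0.6419] ft tool [-0.7205  0.521  -0.1986] ft along u 0.6790928918993354
```

View pics/w5.png

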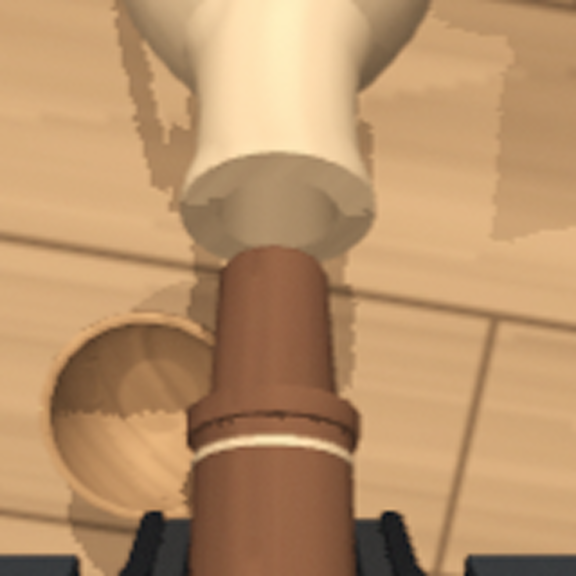

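Call:
{"api": "send_rows", "payload": {"xyz": [[0,1,-1],[0,1,-1],[3,1,1.5],[6,1,4],[9,1,6.5],[11,1,8.3],[13,1,10],[15,1,11.5],[15,1,11.5],[15,1,11.5]], "dr": [[0,0,0],[0,0.001,0.002],[0,0.001,0.002],[0,0.001,0.002],[0,0.001,0.002],[0,0.001,0.002],[0,0.001,0.002],[0,0.001,0.002],[0,0.001,0.002],[0,0.001,0.002]]}}

```text
time: 10.4
position: [0.5226, 0.1288, 0.2774]
tool_rot: [3.132, 0.244, -0.006]
ft_force: [0.3, 1.1, -1.2]
grip_width: 0.335
grip_force: 48.0
```

```bash
python3 tgt.py 27 20 10
```

```text
27.0 [ 0.4476 -0.5227  0.8953] [-0.0003 -0.0005 -0.001 ]
20.0 [ 5.8075 -0.5268  5.3976] [-0.0003 -0.0005 -0.001 ]
10.0 [13.4645 -0.5325 11.8296] [-0.0003 -0.0005 -0.001 ]
d in tool [ 0.7657 -0.0006  0.6432] ft tool [ 0.4313 -1.0361  1.2102] ft along u -1.1093094477762755
```

Call:
{"api": "send_rows", "payload": {"xyz": [[1,0,1],[2,0,2],[3,0,3],[4,0,4],[5,0,4.5],[6,0,5.3],[7,0,6.2],[8,0,7],[8,0,7],[8,0,7]], "dr": [[0,0,0],[0,0,0],[0,0,0],[0,0,0],[0,0,0],[0,0,0],[0,0,0],[0,0,0],[0,0,0],[0,0,0]]}}

```text
time: 11.23
position: [0.5305, 0.13, 0.2705]
tool_rot: [-3.132, -0.244, 0.005]
ft_force: [-1.7, 1.3, -1.7]
grip_width: 0.329
grip_force: 48.0
```

```bash
python3 tgt.py 17 10 5; python3 - <<'E'
from h import *
im=bench.get_image("wrist")
cv2.imwrite("pics/w6.png",cv2.resize(im[80:240,180:340,::-1],None,fx=3.6,fy=3.6,interpolation=cv2.INTER_CUBIC))
E
```

```text
17.0 [ 0.0362 -0.5507  0.4384] [-0.0003 -0.001  -0.001 ]
10.0 [ 5.3942 -0.5546  4.943 ] [-0.0003 -0.001  -0.001 ]
5.0 [ 9.2213 -0.5574  8.1606] [-0.0003 -0.001  -0.001 ]
d in tool [ 0.7654 -0.0006  0.6435] ft tool [-1.4869 -1.5627  1.74  ] ft along u 0.01754766311185703
```

View pics/w6.png

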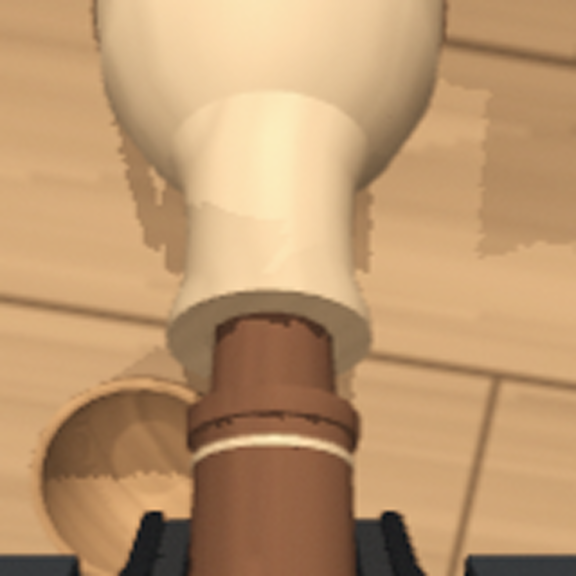

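Call:
{"api": "send_rows", "payload": {"xyz": [[0,-0.6,0.6],[1,-0.6,1.6],[2,-0.6,2.5],[3,-0.6,3.3],[4,-0.6,4.2],[5.2,-0.6,5.2],[6.2,-0.6,6],[7,-0.6,6.7],[7,-0.6,6.7],[7,-0.6,6.7]], "dr": [[0,0,0],[0,0,0],[0,0,0],[0,0,0],[0,0,0],[0,0,0],[0,0,0],[0,0,0],[0,0,0],[0,0,0]]}}

```text
time: 12.12
position: [0.5374, 0.1316, 0.2639]
tool_rot: [3.132, 0.244, -0.005]
ft_force: [-2.5, 0.7, -1.0]
grip_width: 0.337
grip_force: 48.0
```

```bash
python3 tgt.py 8 5 2; python3 -c "
import bench;s=bench.get_state();print(s['ft_force'],s['torque'])"
```

```text
8.0 [-0.16   -0.0721 -0.3764] [-0.0002 -0.0012 -0.0011]
5.0 [ 2.1358 -0.0743  1.5548] [-0.0002 -0.0012 -0.0011]
2.0 [ 4.4316 -0.0765  3.4859] [-0.0002 -0.0012 -0.0011]
d in tool [ 0.7653 -0.0007  0.6437] ft tool [-2.3134 -1.0552  1.0206] ft along u 1.1125767638689918
[-2.45186716  0.68386008 -1.01374518] [0.13399398 0.4798557  0.03845426]
```

Call:
{"api": "send_rows", "payload": {"xyz": [[-0.3,0,0.3],[0.2,-0.1,0.8],[0.7,-0.1,1.2],[1.2,-0.1,1.7],[1.7,-0.1,2.1],[2.2,-0.1,2.5],[2.7,-0.1,2.9],[3,-0.1,3.2],[3,-0.1,3.2],[3,-0.1,3.2]], "dr": [[0,0,0],[0,0,0],[0,0,0],[0,0,0],[0,0,0],[0,0,0],[0,0,0],[0,0,0],[0,0,0],[0,0,0]]}}

```text
time: 12.95
position: [0.5394, 0.1321, 0.2615]
tool_rot: [3.132, 0.244, -0.007]
ft_force: [-6.7, -1.4, 5.2]
grip_width: 0.331
grip_force: 48.0
```

```bash
python3 tgt.py 5 2; python3 -c "
import bench;s=bench.get_state();print(s['ft_force'],s['torque'])"
```

```text
5.0 [ 0.1199  0.1018 -0.8106] [-0.0001  0.0005 -0.0009]
2.0 [2.419  0.0997 1.1166] [-0.0001  0.0005 -0.0009]
d in tool [ 0.7664 -0.0007  0.6424] ft tool [-6.8283  0.3028 -5.1531] ft along u 8.543594454777148
[-6.67513954 -1.3542346   5.18469255] [-0.2025912   1.73897041  0.06920818]
```

Call:
{"api": "send_rows", "payload": {"xyz": [[0.2,0,0.2],[0.4,0,0.3],[0.6,0,0.5],[0.8,0,0.65],[1,0,0.8],[1,0,0.8],[1,0,0.8],[1,0,0.8],[1,0,0.8],[1,0,0.8]], "dr": [[0,0,0],[0,0,0],[0,0,0],[0,0,0],[0,0,0],[0,0,0],[0,0,0],[0,0,0],[0,0,0],[0,0,0]]}}

```text
time: 13.78
position: [0.5399, 0.1322, 0.261]
tool_rot: [3.132, 0.244, -0.009]
ft_force: [-8.8, -0.7, 6.5]
grip_width: 0.336
grip_force: 48.0
```

```bash
python3 tgt.py 2; python3 - <<'E'
from h import *
s=bench.get_state();print(s['ft_force'],s['torque'])
im=bench.get_image("wrist")
cv2.imwrite("pics/w7.png",cv2.resize(im[110:230,190:310,::-1],None,fx=5,fy=5,interpolation=cv2.INTER_CUBIC))
E
```

```text
2.0 [1.913  0.1192 0.635 ] [-0.      0.0014 -0.001 ]
d in tool [ 0.7669 -0.0007  0.6417] ft tool [-8.8509 -0.6478 -6.4041] ft along u 10.897260798648116
[-8.80932734 -0.72659904  6.45277081] [-0.31822138  2.1384541   0.00443298]
```

View pics/w7.png

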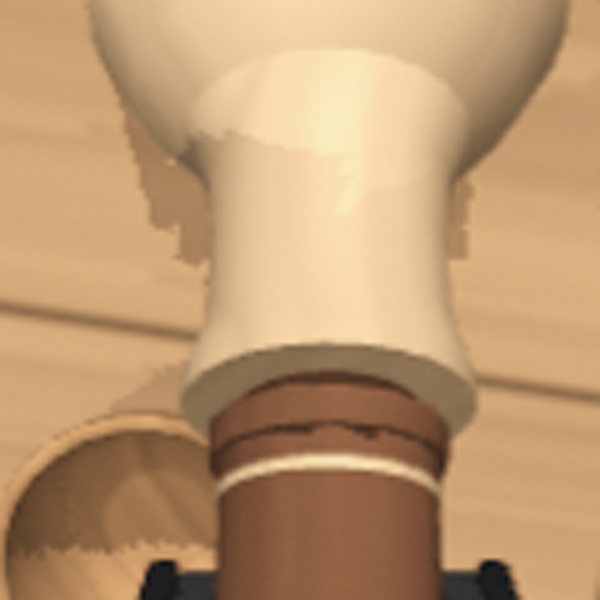

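Call:
{"api": "send_rows", "payload": {"xyz": [[0.2,0,0.2],[0.4,0,0.3],[0.6,0,0.5],[0.8,0,0.65],[1,0,0.85],[1.2,0,1],[1.2,0,1],[1.2,0,1],[1.2,0,1],[1.2,0,1]], "dr": [[0,0,0],[0,0,0],[0,0,0],[0,0,0],[0,0,0],[0,0,0],[0,0,0],[0,0,0],[0,0,0],[0,0,0]]}}

```text
time: 14.67
position: [0.5405, 0.1323, 0.2603]
tool_rot: [3.131, 0.244, -0.01]
ft_force: [-10.4, -1.7, 9.4]
grip_width: 0.332
grip_force: 48.0
```

```bash
python3 tgt.py 2
```

```text
2.0 [ 1.2685  0.1768 -0.0436] [ 0.0001  0.0025 -0.0007]
d in tool [ 0.7676 -0.0006  0.6409] ft tool [-10.6245   0.025   -9.3072] ft along u 14.120614524583063
```

Call:
{"api": "send_rows", "payload": {"xyz": [[0.3,0,0.25],[0.6,0,0.5],[0.9,0,0.75],[1.2,0,1],[1.5,0,1.25],[1.8,0,1.5],[2.1,0,1.75],[2.1,0,1.75],[2.1,0,1.75],[2.1,0,1.75]], "dr": [[0,0,0],[0,0,0],[0,0,0],[0,0,0],[0,0,0],[0,0,0],[0,0,0],[0,0,0],[0,0,0],[0,0,0]]}}

```text
time: 15.5
position: [0.5414, 0.1325, 0.2593]
tool_rot: [3.131, 0.245, -0.014]
ft_force: [-15.4, -2.2, 14.1]
grip_width: 0.329
grip_force: 48.0
```

```bash
python3 tgt.py 2
```

```text
2.0 [ 0.3315  0.2417 -1.0347] [ 0.0001  0.0047 -0.0007]
d in tool [ 0.7691 -0.0006  0.6392] ft tool [-15.6461  -0.25   -13.9512] ft along u 20.949943444586552
```

```bash
python3 - <<'E'
from h import *
im=bench.get_image("wrist")
b=cv2.resize(im[110:230,190:310,::-1],None,fx=5,fy=5,interpolation=cv2.INTER_CUBIC);cv2.imwrite("pics/w8.png",b)
a=cv2.imread("pics/w7.png");w6=cv2.imread("pics/w6.png")
def sh(a,b,x0,x1,y0,y1,p=25):
    r=cv2.matchTemplate(b[y0-p:y1+p,x0-p:x1+p],a[y0:y1,x0:x1],cv2.TM_CCOEFF_NORMED);_,v,_,l=cv2.minMaxLoc(r);return (l[0]-p)/5,(l[1]-p)/5,round(v,3)
print("ring",sh(a,b,200,460,445,505));print("rim",sh(a,b,180,480,330,375));print("neck/belly",sh(a,b,100,560,60,260))
cv2.imwrite("pics/cmp.png",np.hstack([a[250:550,150:530],b[250:550,150:530]]))
E
```

```text
ring (0.0, 0.0, 0.994)
rim (0.2, 3.0, 0.98)
neck/belly (0.2, 1.8, 0.994)
```

View pics/cmp.png

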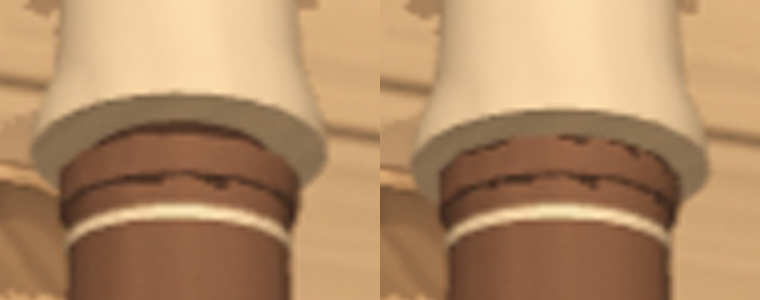

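Call:
{"api": "send_rows", "payload": {"xyz": [[0,0,0],[0,0,0],[-0.4,0,-0.3],[-0.8,0,-0.6],[-1.2,0,-1],[-1.6,0,-1.3],[-2,0,-1.6],[-2.3,0,-1.9],[-2.3,0,-1.9],[-2.3,0,-1.9]], "dr": [[0,0,0],[0,0,0],[0,0,0],[0,0,0],[0,0,0],[0,0,0],[0,0,0],[0,0,0],[0,0,0],[0,0,0]]}}

```text
time: 16.38
position: [0.5414, 0.1325, 0.2598]
tool_rot: [3.132, 0.244, -0.007]
ft_force: [-6.6, -1.3, 3.8]
grip_width: 0.335
grip_force: 48.0
```

```bash
python3 tgt.py 2
```

```text
2.0 [ 0.321  0.169 -0.567] [-0.0002  0.0002 -0.0008]
d in tool [ 0.7662 -0.0005  0.6426] ft tool [-6.7133  0.3129 -3.733 ] ft along u 7.542679524211793
```

Call:
{"api": "send_rows", "payload": {"xyz": [[-0.5,0,-0.2],[-1,0,-0.4],[-1,0,-0.4],[-1,0,-0.4],[-1,0,-0.4],[-1,0,-0.4],[-1,0,-0.4],[-1,0,-0.4],[-1,0,-0.4],[-1,0,-0.4]], "dr": [[0,0,0],[0,0,0],[0,0,0],[0,0,0],[0,0,0],[0,0,0],[0,0,0],[0,0,0],[0,0,0],[0,0,0]]}}

```text
time: 17.22
position: [0.5412, 0.1324, 0.2597]
tool_rot: [-3.132, -0.244, 0.005]
ft_force: [-2.8, 1.7, 2.6]
grip_width: 0.333
grip_force: 48.0
```

Call:
{"api": "send_rows", "payload": {"xyz": [[0,0,0],[0,0,0],[0,0,0],[0,0,0],[0,0,0],[0,0,0],[0,0,0],[0,0,0],[0,0,0],[0,0,0]], "dr": [[0,0,0],[0,0,0],[0,0,0],[0,0,0],[0,0,0],[0,0,0],[0,0,0],[0,0,0],[0,0,0],[0,0,0]], "jaw": 60}}

```text
time: 18.05
position: [0.5413, 0.1323, 0.2596]
tool_rot: [3.132, 0.244, -0.004]
ft_force: [0.4, 0.1, -1.0]
grip_width: 0.692
grip_force: 0.0
```

Call:
{"api": "send_rows", "payload": {"xyz": [[0,0,-3],[0,0,-8],[0,0,-15],[0,0,-25],[0,0,-35],[0,0,-50],[0,0,-65],[0,0,-80],[0,0,-80],[0,0,-80]], "dr": [[0,0,0],[0,0,0],[0,0,0],[0,0,0],[0,0,0],[0,0,0],[0,0,0],[0,0,0],[0,0,0],[0,0,0]]}}

```text
time: 18.88
position: [0.542, 0.1325, 0.341]
tool_rot: [-3.132, -0.244, 0.0]
ft_force: [-0.3, -0.3, 0.1]
grip_width: 0.69
grip_force: 0.0
```

```bash
python3 - <<'E'
from fit import *
s=bench.get_state();print(s["position"],s["ft_force"],s["time"])
t=bench.get_image("top")[:,:,::-1];sc=bench.get_image("scene")[:,:,::-1];w=bench.get_image("wrist")[:,:,::-1]
cv2.imwrite("pics/w9.png",w)
# numeric check: where handle should be, and its darkness, and flask unmoved
W=cam("wrist",s);u=ax(r.x);m=r.x[:3]
for g in(-.05,-.02,.003,.02,.05,.057,.07):
    p=proj(W,m+u*g)[0];x,y=p.round().astype(int);print(g,p,w[y,x] if 0<=y<384 and 0<=x<512 else None)
a=cv2.imread("pics/t.png")[130:205,190:250]
res=cv2.matchTemplate(t[120:215,180:260].copy(),a[:35],cv2.TM_CCOEFF_NORMED);print("chuck shift in top",np.array(cv2.minMaxLoc(res)[3])-10,res.max())
E
```

```text
[0.542  0.1325 0.341 ] [-0.323  -0.3342  0.1391] 18.8833
-0.05 [255.3561 128.1392] [191 239 253]
-0.02 [255.369  152.6592] [172 218 251]
0.003 [255.3797 172.9935] [173 220 244]
0.02 [255.3881 188.9748] [ 69  98 148]
0.05 [255.4041 219.3797] [113 185 221]
0.057 [255.4081 226.9155] [38 54 83]
0.07 [255.4157 241.3917] [ 91 129 168]
chuck shift in top [ -9 -10] 0.46615437
```

```bash
python3 -c "
import bench;print(bench.close_job())"
```

```text
the job is handed in; nothing more can be done
None
```

The stopper is in the flask's neck: I pushed it in with about 21 N along the axis, the last picture showed its collar down on the rim, then I let go, backed the gripper clear and handed the job in at about 19 s; sideways force stayed around 2 N, but my check that the chuck hadn't swung was inconclusive because the overhead match failed, most likely because the arm was in the way.

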